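# Box up a cheese order

## Robot

A 6-joint arm with a two-finger parallel gripper is mounted at the origin on the work surface. World frame = base frame: x ahead of the robot, y to its left, z up, the work surface at z = 0. Lengths are in m, angles in rad, forces in N, time in s.
With the tool pointing down it reaches from about 0.35 to 0.8 m from the base axis. Payload 7.3 kg.
Tool frame: the origin (TCP) lies midway between the tips of the shut fingers; the grasp point (between the pads) lies 19 mm behind it; z points along the fingers, y is the line along which they close (so a half turn about z gives the same grasp; the last joint's range is limited). The gripper opens to 85 mm and grips with 20 to 120 N. Pads are 22 mm wide; open, the fingers measure 114 mm over their backs; the gripper's body (76 mm by 85 mm) begins 54 mm behind the grasp point. The pads swing forward as they close: fully open they stand 13 mm farther back than shut.
Start: joints at [1.182, 0.342, 1.524, -0, 1.275, -0.146], TCP at [0.126, 0.51, 0.231] pointing down, gripper open.
Joint ranges: [-2.53, 2.53], [-0.77, 2.02], [0.04, 2.7], [-1, 4.14], [0.28, 2.66], [-3.11, 3.11]. Speed limits (rad/s): [2.57, 2.57, 3.14, 3.14, 3.14, 3.14].

## Interface

Orientations are given as a unit quaternion [x, y, z, w].
In Python, from station import robot gives the robot as it stands.
- The arm moves only by the tool advance, called as a command line: name --argument value ..., lists and objects as JSON in quotes. Schema: {"type":"object","properties":{"moves":{"type":"array","items":{"type":"object","properties":{"ax":{"type":"number"},"ay":{"type":"number"},"az":{"type":"number"},"dx":{"type":"number"},"dy":{"type":"number"},"dz":{"type":"number"},"aperture":{"type":"number"}},"additionalProperties":false,"required":["aperture"]},"minItems":1,"maxItems":12},"only":{"type":"string"},"quiet":{"type":"boolean"},"lines":{"type":"string"}},"required":["moves"],"additionalProperties":false}. moves is a list of rows, 1 to 12 of them, each an object with the fields ax, ay, az (a rotation vector in parts of the range, where 1.0 means 180 degrees), dx, dy, dz (the shift in shares of 800 mm (1.0 is 800 mm)), aperture (the finger opening in m); a field left out counts as zero (the opening has to be given); each row is the pose to reach, as a shift and turn from the pose commanded when the call began, along the tool's axes at that moment; what a row does not reach only later rows make up. A row lasts 1/8 s, in which the tool goes at most 0.0625 m and 0.188 rad, less where a joint would pass 70% of its speed; a pose out of reach is approached as far as the arm can. The fingers move at their own pace and stop on an object; the grip force is fixed at half the most. Time passes only in rows, so rows that do not move let the fingers close. The tool returns the time, the measured TCP pose, the force, the opening and the grip force at its end. only (a regular expression) keeps the lines of the reply that match it, lines (a string "A,B") keeps lines A to B, and quiet returns only ok. Input that does not fit is refused with a message, and nothing moves.
- robot.get_obs(): the state, without advancing time (a new reading comes with each control period).
- robot.capture(name): name is "scene" or "top" or "wrist"; returns a dict with "color" (384x512x3 uint8, red, green, blue), "fov_y" (degrees; the focal length in pixels is half the picture's height over the tangent of half this angle, whatever the lens; pixels are square), "cx", "cy" (the principal point, pixels), "D" ([k1, k2, p1, p2, k3] as OpenCV has them; the pictures are not rectified), "R" (3x3) and "t" (3): a world point X has camera coordinates R X + t; the wrist camera has in their place "T_tool_cam" (4x4, takes a point from camera to tool coordinates, whose origin is the TCP and whose axes are the flange's). Camera axes: x right, y down, z forward; pixel columns grow to the right and rows downward; lengths in m; the calibration is good to about 2 mm. A picture is of the moment at which its call begins: read the wrist's pose just before it. There is no depth.
- robot.job_done(): hands the job in; it is judged then, once.
Trained networks look in the newest picture that a camera, given by its name, has taken for a name from the list of things; names that differ only in an ending like _2 or _b are one class to them, and where a whole thing is asked for, a point or a joint stands for the part that bears it (a point fixed in the world has none). Each returns a list of dicts, best first, with "conf" (0 to 1); they miss things now and then, are a little off and sometimes report something else, mostly with a low value. They report only what shows in the picture. A call takes as long as a camera call.
- robot.cut_out(target, camera): "pixels" (384x512 bool, what is visible of it) and "xy" ([column, row] as shares, 0 to 1, of the picture: columns of its width, rows of its height, amid what is visible of it).
- robot.landmark_of(target, camera): "xy" ([column, row] as shares, 0 to 1, of the picture: columns of its width, rows of its height: a listed point, or the origin of a listed thing).
The state is a dict: "t": time; "joint_pos": joint angles; "joint_velocities": joint speeds; "joint_efforts": joint torques, N m; "eef_pos": TCP position; "tool_rot": TCP orientation; "ft_force": force on the tool from outside, world axes, zero at the start; "wrist_torque": the same for the moment, N m; "opening": finger opening in m; "grasp_force": force on a finger pad.
Only numpy, scipy, OpenCV 4.12 (cv2) and the standard library are available. Lean on these libraries where they do the work, as an engineer would, in place of code of your own. Each camera call takes 0.05 s, during which the arm holds its last target. There are 200 camera calls.

## Task

Pack this order: put each of the four cheeses (large drum, small drum, log, half-moon) from the chopping board into the open poplar box made for its shape and size, so that it sits flat on the box floor, inside the rim, the same way up as it stands now. Set each one down gently rather than letting it fall in, and leave the honey jar and the cut wedge standing where they are.

Things in the scene. Friction and masses are not known exactly. Their poses are not given: they have to be found in the camera images.
- large_drum: Larger of two ivory drum-shaped cheeses: upright cylinder 62 mm in diameter, 44 mm high, about 0.14 kg. Stands, like all the cheeses, on the wooden chopping board (its top 30 mm above the counter) on the robot's left. Origin: centre of its underside; z up.
- small_drum: Smaller of the two ivory drum-shaped cheeses: upright cylinder 44 mm in diameter, 40 mm high, about 0.06 kg, on the chopping board. Origin: centre of its underside; z up.
- log: Ash-grey cheese log lying on its side on the chopping board: 44 mm thick and high, 104 mm long along its own y, about 0.17 kg. Its underside is slightly flattened, so it does not roll on the level. Take it across its x. Origin: centre of its underside; z up.
- half_moon: Half of a flat pale wheel, lying flat on the chopping board, a D from above: 42 mm high, 110 mm wide along its y, 55 mm deep along its x, about 0.21 kg. Straight yellow cut face at x = -27.5 mm; round side (radius 55 mm about the middle of the cut face) ends at x = +27.5 mm. Take it across its x. Origin: on the underside, in the middle of width and depth; z up.
- large_round_box: Larger of two round poplar-veneer box bottoms, on the steel counter on the robot's right, for the large drum: inner diameter 80 mm, outer 86 mm. Fixed to the counter, open on top; same pale wood as the other boxes. Floor and walls 3 mm thick, rim 16 mm above the counter. Origin: underside centre (z = 0); z up.
- small_round_box: Smaller of the two round poplar-veneer box bottoms, for the small drum: inner diameter 62 mm, outer 68 mm. Fixed to the counter, open on top; same pale wood as the other boxes. Floor and walls 3 mm thick, rim 16 mm above the counter. Origin: underside centre (z = 0); z up.
- long_box: Oblong poplar-veneer box bottom for the log: inside 62 mm along its x by 122 mm along its y, outside 68 by 128 mm. Fixed to the counter, open on top; same pale wood as the other boxes. Floor and walls 3 mm thick, rim 16 mm above the counter. Origin: underside centre (z = 0); z up.
- half_moon_box: D-shaped poplar-veneer box bottom for the half-moon, inside 9 mm larger than it all round: straight wall at x = -36.5 mm, round wall of radius 64 mm about x = -27.5 mm, y = 0. In line when the origins and x axes of both agree. Fixed, open on top; floor and walls 3 mm thick, rim 16 mm above the counter. Origin: on the underside, z = 0; z up.
- honey_jar: Bystander: small honey jar with a brass lid among the cheeses on the chopping board, 54 mm in diameter, 57 mm high. Stays where it is. Origin: centre of its underside; z up.
- wedge: Bystander: yellow pointed wedge of hard cheese on the far left of the chopping board, 120 mm long along its x, up to 71 mm wide, 46 mm high. Stays where it is. Origin: on its underside, 70 mm from the tip, which points along -x.

How it is judged:
By the outcome, as a careful person would: the job done as asked, in the order asked, and still so for the second after the job is handed in, with the robot touching nothing.
It also fails if it takes over 96 s, if anything falls off the work surface, if the arm or the gripper's body presses on something with over 40 N, if the wrist force passes 120 N, or if a joint passes its speed limit or range.

## Working session

There is one attempt and no reset: what is moved stays moved. The work goes in short steps, Python scripts to look and compute and a tool call to move; the robot and the scene stay as the last step left them, time stands still between calls to the robot, and variables do not carry over. Pictures are saved under pics/ and viewed, at most 14 in all, crops included, and the job is handed in when it is done.

```bash
ls; mkdir -p pics; cat > h.py <<'E'
import numpy as np, cv2
from scipy.spatial.transform import Rotation as Ro
from station import robot
def K(c):
    f=192/np.tan(np.radians(c["fov_y"])/2); return np.array([[f,0,c["cx"]],[0,f,c["cy"]],[0,0,1.]])
def pose(c,o=None):
    if "R" in c: return np.array(c["R"]),np.array(c["t"])
    T=np.eye(4);T[:3,:3]=Ro.from_quat(o["tool_rot"]).as_matrix();T[:3,3]=o["eef_pos"]
    M=np.linalg.inv(T@np.array(c["T_tool_cam"]));return M[:3,:3],M[:3,3]
def ray(c,px,z,o=None):
    """pixels (N,2) -> world points on plane z"""
    R,t=pose(c,o);u=cv2.undistortPoints(np.float64(px).reshape(-1,1,2),K(c),np.array(c["D"],float)).reshape(-1,2)
    d=np.c_[u,np.ones(len(u))]@R;C=-R.T@t
    return C+d*((z-C[2])/d[:,2])[:,None]
def proj(c,P,o=None):
    R,t=pose(c,o);return cv2.projectPoints(np.float64(P),cv2.Rodrigues(R)[0],t,K(c),np.array(c["D"],float))[0].reshape(-1,2)
E
python3 - <<'E'
from h import *
o=robot.get_obs();print(o)
for n in("scene","top"):
    c=robot.capture(n);cv2.imwrite(f"pics/{n}0.png",c["color"][...,::-1]);R,t=pose(c);print(n,c["fov_y"],-R.T@t,R[2])
    for k in "large_drum small_drum log half_moon large_round_box small_round_box long_box half_moon_box honey_jar wedge".split():
        z=0 if "box" in k else .03
        for nm,f in(("cut",robot.cut_out),("lm",robot.landmark_of)):
            for r in f(k,n)[:2]:
                p=np.array(r["xy"])*[512,384];print(k,nm,round(r["conf"],2),p.round(),ray(c,[p],z)[0].round(3), r["pixels"].sum() if nm=="cut" else "")
E
```

```text
pics
{'t': 0.0, 'joint_pos': array([ 1.18202337e+00,  3.42702335e-01,  1.52502478e+00, -1.83322504e-05,
        1.27537342e+00, -1.46003019e-01]), 'joint_velocities': array([-0.00078103, -0.00038638,  0.00270393,  0.00073107, -0.00049592,
       -0.000661  ]), 'joint_efforts': array([-1.41129116e-03, -4.33674467e+01, -2.46012068e+01, -2.49984969e-04,
        7.84392032e-03,  2.77337006e-05]), 'eef_pos': array([0.12603905, 0.50923685, 0.23063382]), 'tool_rot': array([ 1.21084411e-01,  9.92641928e-01, -7.29463672e-04, -1.90745126e-04]), 'ft_force': array([ 0.36163631,  0.05603087, -0.51297616]), 'wrist_torque': array([ 0.03060765, -0.01800695,  0.00329327]), 'grasp_force': 0.0, 'opening': 0.08535923843835588}
scene 46.91363946031319 [1.24252944 0.02449284 0.98537065] [-0.59276743  0.0400426  -0.80437762]
large_drum cut 0.61 [263. 172.] [0.452 0.097 0.03 ] 432
small_drum cut 0.52 [336. 203.] [0.576 0.28  0.03 ] 283
small_drum lm 0.63 [334. 208.] [0.591 0.272 0.03 ] 
small_drum lm 0.62 [371. 172.] [0.481 0.398 0.03 ] 
log cut 0.59 [312. 158.] [0.413 0.241 0.03 ] 573
log lm 0.88 [311. 165
[... 1511 characters left out ...]
369. 153.] [ 0.636 -0.268  0.   ] 
small_round_box cut 0.66 [316. 160.] [ 0.618 -0.101  0.   ] 417
small_round_box cut 0.46 [253. 204.] [0.486 0.097 0.   ] 398
small_round_box lm 0.81 [316. 163.] [ 0.609 -0.099  0.   ] 
long_box cut 0.74 [382. 210.] [ 0.455 -0.296  0.   ] 1024
long_box lm 0.91 [381. 214.] [ 0.443 -0.294  0.   ] 
half_moon_box cut 0.73 [324. 217.] [ 0.439 -0.118  0.   ] 934
half_moon_box lm 0.63 [325. 217.] [ 0.44  -0.119  0.   ] 
honey_jar cut 0.83 [242. 155.] [0.632 0.126 0.03 ] 302
honey_jar lm 0.53 [243. 157.] [0.625 0.123 0.03 ] 
wedge cut 0.63 [141. 150.] [0.659 0.44  0.03 ] 629
wedge lm 0.92 [147. 153.] [0.646 0.42  0.03 ] 
wedge lm 0.61 [150. 214.] [0.46  0.406 0.03 ]
```

View both.

```bash
python3 - <<'E'
import cv2
t=cv2.imread("pics/top0.png")[120:260,110:430];cv2.imwrite("pics/topc.png",cv2.resize(t,(800,350),interpolation=2))
t=cv2.imread("pics/scene0.png")[130:280,80:440];cv2.imwrite("pics/scenec.png",cv2.resize(t,(800,333),interpolation=2))
E
```

```text
(no output)
```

View pics/topc.png

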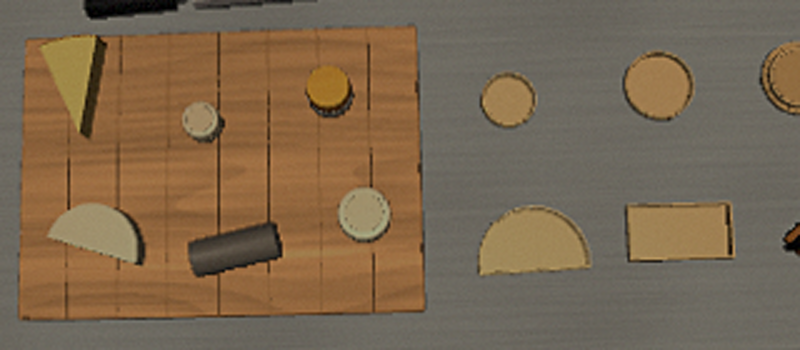

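View pics/scenec.png

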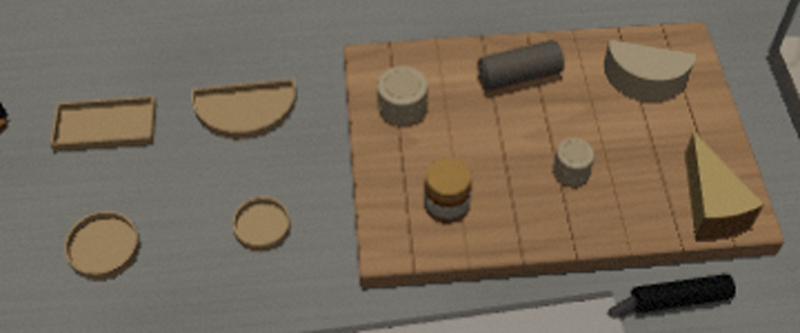

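```bash
cat > fit.py <<'E'
from h import *
from scipy.optimize import minimize
a=np.linspace(0,2*np.pi,40)
cyl=lambda d,h:np.vstack([np.c_[d/2*np.cos(a),d/2*np.sin(a),0*a+z] for z in(0,h)])
b=np.linspace(-np.pi/2,np.pi/2,30)
D=lambda r,h:np.vstack([np.c_[-.0275+r*np.cos(b),r*np.sin(b),0*b+z] for z in(0,h)])
Db=np.vstack([D(.067,.016)]+[[[-.0395,s*.0665,z]] for s in(-1,1) for z in(0,.016)])
logm=np.vstack([np.c_[.022*np.cos(a),0*a+s,.022+.022*np.sin(a)] for s in(-.052,.052)])
box=np.array([[i*.034,j*.064,z] for i in(-1,1) for j in(-1,1) for z in(0,.016)])
M=dict(large_drum=(cyl(.062,.044),.03,None),small_drum=(cyl(.044,.040),.03,None),log=(logm,.03,0),half_moon=(D(.055,.042),.03,0),
 large_round_box=(cyl(.086,.016),0,None),small_round_box=(cyl(.068,.016),0,None),long_box=(box,0,0),half_moon_box=(Db,0,0),honey_jar=(cyl(.054,.057),.03,None))
def hullpix(c,P,o,s=4):
    m=np.zeros((384*s,512*s),np.uint8);h=cv2.convexHull(proj(c,P,o).astype(np.float32)).reshape(-1,2)
    cv2.fillConvexPoly(m,np.int32(np.round((h*s+(s-1)/2)*16)),1,shift=4);return m
def fit(k,views,x0):
    """views: list (cam, mask, obs)"""
    P,z,y=M[k];s=4
    big=[cv2.resize(m.astype(np.float32),None,fx=s,fy=s,interpolation=1)>.5 for _,m,_ in views]
    def W(q):
        th=q[2]/.05 if y is not None else 0
        return P@Ro.from_euler('z',th).as_matrix().T+[q[0],q[1],z]
    def L(q):
        e=0
        for (c,_,o),m in zip(views,big):
            r=hullpix(c,W(q),o,s)>0;e+=1-(r&m).sum()/max((r|m).sum(),1)
        return e/len(views)
    best=None
    for th in(np.arange(0,2*np.pi,.52) if (y is not None and len(x0)<3) else [x0[2] if len(x0)>2 else 0]):
        st=np.array([x0[0],x0[1],th*.05])
        if best is None or L(st)<best[0]:best=(L(st),st)
    st=best[1];n=3 if y is not None else 2
    f=lambda q:L(np.r_[q,st[n:]])
    sim=np.vstack([st[:n]]+[st[:n]+np.eye(n)[i]*.012 for i in range(n)])
    r=minimize(f,st[:n],method="Nelder-Mead",options=dict(initial_simplex=sim,xatol=2e-4,fatol=1e-4))
    q=r.x.copy()
    return q[:2].round(4),(round(q[2]/.05,3) if n==3 else None),round(1-r.fun,3)
E
python3 - <<'E'
from fit import *
G=dict(large_drum=(.485,.095),small_drum=(.593,.28),log=(.445,.235),half_moon=(.465,.4),large_round_box=(.636,-.272),small_round_box=(.612,-.098),long_box=(.45,-.293),half_moon_box=(.437,-.117),honey_jar=(.625,.125))
V={}
for n in("scene","top"):
    c=robot.capture(n)
    for k in G:
        for r in robot.cut_out(k,n):
            p=np.array(r["xy"])*[512,384];w=ray(c,[p],.03)[0,:2]
            if np.hypot(*(w-G[k]))<.06: V.setdefault(k,[]).append((c,r["pixels"],None));break
for k in G:
    v=V.get(k,[])
    for s in ([v] if len(v)<2 else [[v[0]],[v[1]],v]): print(k,len(s),*fit(k,s,G[k]))
E
```

```text
large_drum 1 [0.473  0.0884] None 0.829
large_drum 1 [0.4763 0.0891] None 0.922
large_drum 2 [0.4767 0.0883] None 0.874
small_drum 1 [0.5881 0.2768] None 0.816
log 1 [0.4372 0.2409] 0.213 0.952
log 1 [0.439  0.2414] 0.215 0.862
log 2 [0.4372 0.2412] 0.209 0.906
half_moon 1 [0.466  0.4027] 6.203 0.918
half_moon 1 [0.4648 0.4006] 5.962 0.957
half_moon 2 [0.4644 0.3989] 5.97 0.939
large_round_box 1 [ 0.6299 -0.2785] None 0.958
large_round_box 1 [ 0.6299 -0.2777] None 0.949
large_round_box 2 [ 0.6301 -0.278 ] None 0.953
small_round_box 1 [ 0.6134 -0.0907] None 0.96
small_round_box 1 [ 0.6181 -0.0906] None 0.922
small_round_box 2 [ 0.6149 -0.0909] None 0.913
long_box 1 [ 0.4484 -0.2935] -0.013 0.955
half_moon_box 1 [ 0.4451 -0.1125] 6.308 0.972
half_moon_box 1 [ 0.444  -0.1118] 6.316 0.96
half_moon_box 2 [ 0.4447 -0.1122] 6.314 0.961
honey_jar 1 [0.6211 0.127 ] None 0.929
honey_jar 1 [0.6211 0.1269] None 0.891
honey_jar 2 [0.621  0.1269] None 0.91
```

```bash
cat >> h.py <<'E'
def go(x,y,z,phi):
    """row (tool axes) from the current pose to tool down at x,y,z, finger line at world angle phi"""
    o=robot.get_obs();R0=Ro.from_quat(o["tool_rot"])
    c,s=np.cos(phi),np.sin(phi);R1=Ro.from_matrix(np.array([[-s,c,0],[c,s,0],[0,0,-1]]).T.reshape(3,3) if 0 else np.array([[-s,c,0],[c,s,0],[0,0,-1.]]))
    r=(R0.inv()*R1).as_rotvec();d=R0.inv().apply(np.array([x,y,z])-o["eef_pos"])
    print("t",o["t"],"row",r.round(3),d.round(4),"n",max(np.ceil(np.linalg.norm(d)/.0625),np.ceil(np.linalg.norm(r)/.188)))
E
python3 -c "
from h import *
go(.477,.0885,.17,0)"
```

```text
t 3.1 row [ 0.    -0.     1.328] [-0.4418 -0.3244  0.0613] n 9.0
```

The manual's scale: shifts go in shares of 800 mm and turns go in shares of 180 degrees. Converting my numbers, -0.4418 m / 0.8 = -0.5523, -0.3244 m / 0.8 = -0.4055, 1.328 rad / 3.1416 = 0.4227.

advance --moves '[{"az":0.4227,"dx":-0.5523,"dy":-0.4055,"dz":0.0766,"aperture":0.085},{"az":0.4227,"dx":-0.5523,"dy":-0.4055,"dz":0.0766,"aperture":0.085},{"az":0.4227,"dx":-0.5523,"dy":-0.4055,"dz":0.0766,"aperture":0.085},{"az":0.4227,"dx":-0.5523,"dy":-0.4055,"dz":0.0766,"aperture":0.085},{"az":0.4227,"dx":-0.5523,"dy":-0.4055,"dz":0.0766,"aperture":0.085},{"az":0.4227,"dx":-0.5523,"dy":-0.4055,"dz":0.0766,"aperture":0.085},{"az":0.4227,"dx":-0.5523,"dy":-0.4055,"dz":0.0766,"aperture":0.085},{"az":0.4227,"dx":-0.5523,"dy":-0.4055,"dz":0.0766,"aperture":0.085},{"az":0.4227,"dx":-0.5523,"dy":-0.4055,"dz":0.0766,"aperture":0.085},{"az":0.4227,"dx":-0.5523,"dy":-0.4055,"dz":0.0766,"aperture":0.085},{"az":0.4227,"dx":-0.5523,"dy":-0.4055,"dz":0.0766,"aperture":0.085}]'

```text
t: 4.47
eef_pos: [0.4766, 0.0887, 0.1698]
tool_rot: [0.707, 0.707, -0.0, -0.0]
ft_force: [-0.3, 0.3, 0.1]
opening: 0.085
grasp_force: 0.0
```

```bash
cat > wr.py <<'E'
import sys
from fit import *
k=sys.argv[1];g=[float(v) for v in sys.argv[2:4]];o=robot.get_obs();c=robot.capture("wrist")
cv2.imwrite(f"pics/w_{k}_{o['t']:.1f}.png",c["color"][...,::-1])
for r in robot.cut_out(k,"wrist"):
    m=r["pixels"];p=np.array(r["xy"])*[512,384]
    print("conf",r["conf"],p.round(),"edge",m[0].any()|m[-1].any()|m[:,0].any()|m[:,-1].any(),fit(k,[(c,m,o)],g+[float(v) for v in sys.argv[4:5]]))
E
python3 wr.py large_drum .477 .0885; ls pics
```

```text
conf 0.79 [249. 188.] edge False (array([0.4722, 0.0895]), None, np.float64(0.94))
scene0.png
scenec.png
top0.png
topc.png
w_large_drum_4.5.png
```

View pics/w_large_drum_4.5.png

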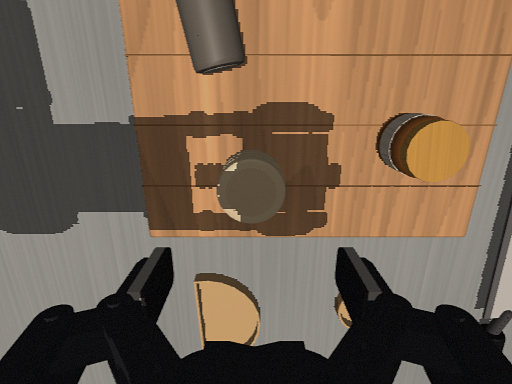

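```bash
python3 -c "
from h import *
go(.4735,.089,.042,0)"
```

```text
t 4.575 row [-0.    -0.     0.001] [-0.0005 -0.0028  0.1282] n 3.0
```

advance --moves '[{"dx":-0.0006,"dy":-0.0035,"dz":0.0625,"aperture":0.085},{"dx":-0.0006,"dy":-0.0035,"dz":0.125,"aperture":0.085},{"dx":-0.0006,"dy":-0.0035,"dz":0.15,"aperture":0.085},{"dx":-0.0006,"dy":-0.0035,"dz":0.16,"aperture":0.085},{"dx":-0.0006,"dy":-0.0035,"dz":0.16,"aperture":0.085},{"dx":-0.0006,"dy":-0.0035,"dz":0.16,"aperture":0.05},{"dx":-0.0006,"dy":-0.0035,"dz":0.16,"aperture":0.05},{"dx":-0.0006,"dy":-0.0035,"dz":0.16,"aperture":0.05},{"dx":-0.0006,"dy":-0.0035,"dz":0.16,"aperture":0.05},{"dx":-0.0006,"dy":-0.0035,"dz":0.16,"aperture":0.05}]'

```text
t: 5.82
eef_pos: [0.4749, 0.0882, 0.0435]
tool_rot: [0.707, 0.707, 0.001, 0.001]
ft_force: [-1.2, 1.7, 7.7]
opening: 0.0602
grasp_force: 64.1
```

```bash
python3 -c "
from h import *
go(.4735,.089,.11,0)
go(.630,-.278,.11,0)
go(.630,-.278,.022,0)"
```

```text
t 5.825 row [ 0.002 -0.    -0.   ] [ 0.0008 -0.0012 -0.0665] n 2.0
t 5.825 row [ 0.002 -0.    -0.   ] [-0.3662  0.1553 -0.0663] n 7.0
t 5.825 row [ 0.002 -0.    -0.   ] [-0.3663  0.1551  0.0217] n 7.0
```

In the tool's units: -0.367 m / 0.8 = -0.4588, 0.156 m / 0.8 = 0.195.

advance --moves '[{"dz":-0.0375,"aperture":0.05},{"dz":-0.0875,"aperture":0.05},{"dx":-0.0625,"dy":0.025,"dz":-0.0875,"aperture":0.05},{"dx":-0.125,"dy":0.0531,"dz":-0.0875,"aperture":0.05},{"dx":-0.1963,"dy":0.0834,"dz":-0.0875,"aperture":0.05},{"dx":-0.2625,"dy":0.1113,"dz":-0.0875,"aperture":0.05},{"dx":-0.3375,"dy":0.1438,"dz":-0.0875,"aperture":0.05},{"dx":-0.4,"dy":0.17,"dz":-0.0875,"aperture":0.05},{"dx":-0.4438,"dy":0.1888,"dz":-0.0875,"aperture":0.05},{"dx":-0.4588,"dy":0.195,"dz":-0.0875,"aperture":0.05},{"dx":-0.4588,"dy":0.195,"dz":-0.0875,"aperture":0.05}]'

```text
t: 7.2
eef_pos: [0.63, -0.2791, 0.1118]
tool_rot: [0.707, 0.707, 0.0, -0.0]
ft_force: [-0.6, 0.6, -2.0]
opening: 0.0607
grasp_force: 65.7
```

```bash
python3 wr.py large_round_box .63 -.278
python3 -c "
from h import *
go(.630,-.278,.020,0)"
```

```text
conf 0.7 [252. 174.] edge False (array([ 0.6288, -0.2775]), None, np.float64(0.614))
t 7.3 row [-0.001 -0.001  0.001] [-0.0005  0.0001  0.0921] n 2.0
```

Aligned with the box; lower gently.

In the tool's units: 0.094 m / 0.8 = 0.1175, 0.093 m / 0.8 = 0.1163.

advance --moves '[{"dz":0.05,"aperture":0.05},{"dz":0.0875,"aperture":0.05},{"dz":0.1063,"aperture":0.05},{"dz":0.1125,"aperture":0.05},{"dz":0.115,"aperture":0.05},{"dz":0.1163,"aperture":0.05},{"dz":0.1175,"aperture":0.05},{"dz":0.1175,"aperture":0.05}]'

```text
t: 8.3
eef_pos: [0.6304, -0.2791, 0.0183]
tool_rot: [0.707, 0.707, 0.0, 0.0]
ft_force: [-0.2, 0.3, -2.6]
opening: 0.0606
grasp_force: 65.7
```

In the tool's units: 0.001 m / 0.8 = 0.0013, 0.0005 m / 0.8 = 0.0006.

advance --moves '[{"dz":0.0006,"aperture":0.05},{"dz":0.0013,"aperture":0.05},{"dz":0.0013,"aperture":0.05}]'

```text
t: 8.68
eef_pos: [0.6302, -0.279, 0.0169]
tool_rot: [0.707, 0.707, 0.0, -0.0]
ft_force: [0.3, -0.4, -1.3]
opening: 0.0603
grasp_force: 65.7
```

In the tool's units: 0.001 m / 0.8 = 0.0013, 0.0005 m / 0.8 = 0.0006.

advance --moves '[{"dz":0.0006,"aperture":0.05},{"dz":0.0013,"aperture":0.05},{"dz":0.0013,"aperture":0.05}]'

```text
t: 9.05
eef_pos: [0.6303, -0.279, 0.0166]
tool_rot: [0.707, 0.707, 0.0, 0.0]
ft_force: [-2.4, 0.7, 4.3]
opening: 0.0605
grasp_force: 66.2
```

In the tool's units: 0.001 m / 0.8 = 0.0013, 0.0005 m / 0.8 = 0.0006.

advance --moves '[{"dz":0.0006,"aperture":0.05},{"dz":0.0013,"aperture":0.05},{"dz":0.0013,"aperture":0.05}]'

```text
t: 9.43
eef_pos: [0.6303, -0.279, 0.0166]
tool_rot: [0.707, 0.707, 0.0, 0.0]
ft_force: [-4.4, 1.9, 10.0]
opening: 0.0606
grasp_force: 66.9
```

In the tool's units: -0.14 m / 0.8 = -0.175, -0.03 m / 0.8 = -0.0375.

advance --moves '[{"aperture":0.085},{"aperture":0.085},{"aperture":0.085},{"dz":-0.0375,"aperture":0.085},{"dz":-0.1125,"aperture":0.085},{"dz":-0.175,"aperture":0.085}]'

```text
t: 10.18
eef_pos: [0.6304, -0.2791, 0.1568]
tool_rot: [0.707, 0.707, 0.0, 0.0]
ft_force: [-0.1, 0.3, -0.8]
opening: 0.0851
grasp_force: 0.0
```

```bash
python3 -c "
from h import *
o=robot.get_obs();c=robot.capture('wrist');cv2.imwrite('pics/p1.png',c['color'][...,::-1])
go(.588,.277,.165,0)"
```

```text
t 10.225 row [0.011 0.006 0.   ] [ 0.5575 -0.045  -0.004 ] n 9.0
```

View pics/p1.png

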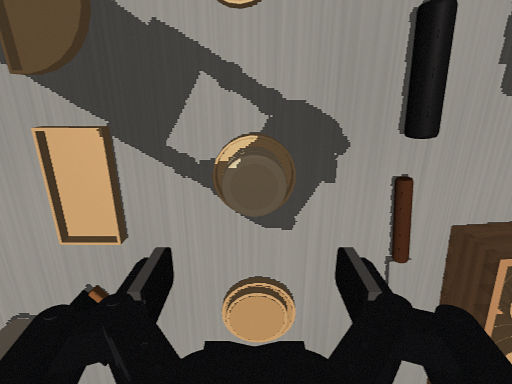

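In the tool's units: 0.557 m / 0.8 = 0.6963, 0.53 m / 0.8 = 0.6625.

advance --moves '[{"dx":0.075,"dy":-0.0063,"aperture":0.085},{"dx":0.15,"dy":-0.0125,"aperture":0.085},{"dx":0.225,"dy":-0.0181,"aperture":0.085},{"dx":0.3,"dy":-0.0238,"aperture":0.085},{"dx":0.375,"dy":-0.03,"aperture":0.085},{"dx":0.45,"dy":-0.0363,"aperture":0.085},{"dx":0.525,"dy":-0.0425,"aperture":0.085},{"dx":0.6,"dy":-0.0475,"aperture":0.085},{"dx":0.6625,"dy":-0.0525,"aperture":0.085},{"dx":0.6963,"dy":-0.0538,"aperture":0.085},{"dx":0.6963,"dy":-0.0538,"aperture":0.085},{"dx":0.6963,"dy":-0.0538,"aperture":0.085}]'

```text
t: 11.72
eef_pos: [0.5873, 0.2772, 0.1546]
tool_rot: [0.707, 0.707, -0.0, 0.0]
ft_force: [-0.0, 0.3, -0.8]
opening: 0.0848
grasp_force: 0.0
```

```bash
python3 wr.py small_drum .588 .277;python3 -c "
from h import *
go(.588,.277,.044,0)"
```

```text
conf 0.71 [257. 190.] edge False (array([0.5893, 0.2811]), None, np.float64(0.93))
t 11.825 row [-0.     0.    -0.002] [0.0003 0.0005 0.1109] n 2.0
```

In the tool's units: 0.112 m / 0.8 = 0.14, 0.0015 m / 0.8 = 0.0019.

advance --moves '[{"dx":0.0031,"dy":0.0019,"dz":0.0625,"aperture":0.085},{"dx":0.0031,"dy":0.0019,"dz":0.1125,"aperture":0.085},{"dx":0.0031,"dy":0.0019,"dz":0.135,"aperture":0.085},{"dx":0.0031,"dy":0.0019,"dz":0.14,"aperture":0.085},{"dx":0.0031,"dy":0.0019,"dz":0.14,"aperture":0.085},{"dx":0.0031,"dy":0.0019,"dz":0.14,"aperture":0.03},{"dx":0.0031,"dy":0.0019,"dz":0.14,"aperture":0.03},{"dx":0.0031,"dy":0.0019,"dz":0.14,"aperture":0.03},{"dx":0.0031,"dy":0.0019,"dz":0.14,"aperture":0.03},{"dx":0.0031,"dy":0.0019,"dz":0.14,"aperture":0.03},{"dx":0.0031,"dy":0.0019,"dz":0.14,"aperture":0.03}]'

```text
t: 13.2
eef_pos: [0.5895, 0.2809, 0.0444]
tool_rot: [0.707, 0.707, 0.001, 0.0]
ft_force: [0.3, 0.0, 6.0]
opening: 0.0424
grasp_force: 61.2
```

```bash
python3 -c "
from h import *
go(.615,-.0908,.13,0)"
```

```text
t 13.2 row [ 0.002 -0.001  0.   ] [-0.3716  0.0257 -0.0859] n 7.0
```

In the tool's units: -0.3715 m / 0.8 = -0.4644, -0.107 m / 0.8 = -0.1338.

advance --moves '[{"dz":-0.05,"aperture":0.03},{"dz":-0.1125,"aperture":0.03},{"dx":-0.05,"dy":0.0038,"dz":-0.1338,"aperture":0.03},{"dx":-0.125,"dy":0.0088,"dz":-0.1338,"aperture":0.03},{"dx":-0.2,"dy":0.0138,"dz":-0.1338,"aperture":0.03},{"dx":-0.275,"dy":0.0188,"dz":-0.1338,"aperture":0.03},{"dx":-0.35,"dy":0.0238,"dz":-0.1338,"aperture":0.03},{"dx":-0.4125,"dy":0.0288,"dz":-0.1338,"aperture":0.03},{"dx":-0.45,"dy":0.0319,"dz":-0.1338,"aperture":0.03},{"dx":-0.4644,"dy":0.0321,"dz":-0.1338,"aperture":0.03},{"dx":-0.4644,"dy":0.0321,"dz":-0.1338,"aperture":0.03}]'

```text
t: 14.58
eef_pos: [0.6143, -0.0908, 0.1498]
tool_rot: [0.707, 0.707, 0.0, -0.0]
ft_force: [0.4, 1.1, -0.5]
opening: 0.0427
grasp_force: 61.0
```

```bash
python3 wr.py small_round_box .615 -.091; python3 -c "
from h import *
go(.615,-.0908,.0174,0)"
```

```text
conf 0.91 [256. 175.] edge False (array([ 0.6158, -0.0901]), None, np.float64(0.941))
t 14.675 row [-0.    -0.001  0.001] [-0.0013  0.0007  0.1326] n 3.0
```

advance --moves '[{"dy":0.0013,"dz":0.0625,"aperture":0.03},{"dy":0.0013,"dz":0.1125,"aperture":0.03},{"dy":0.0013,"dz":0.1438,"aperture":0.03},{"dy":0.0013,"dz":0.1563,"aperture":0.03},{"dy":0.0013,"dz":0.1613,"aperture":0.03},{"dy":0.0013,"dz":0.1638,"aperture":0.03},{"dy":0.0013,"dz":0.1644,"aperture":0.03},{"dy":0.0013,"dz":0.165,"aperture":0.03},{"dy":0.0013,"dz":0.1656,"aperture":0.03},{"dy":0.0013,"dz":0.1663,"aperture":0.03},{"dy":0.0013,"dz":0.1663,"aperture":0.03}]'

```text
t: 16.05
eef_pos: [0.6156, -0.0911, 0.0174]
tool_rot: [0.707, 0.707, 0.0, 0.0]
ft_force: [-1.2, -0.7, 3.4]
opening: 0.0425
grasp_force: 61.3
```

In the tool's units: -0.145 m / 0.8 = -0.1813, -0.1 m / 0.8 = -0.125.

advance --moves '[{"aperture":0.07},{"aperture":0.085},{"aperture":0.085},{"aperture":0.085},{"dz":-0.05,"aperture":0.085},{"dz":-0.125,"aperture":0.085},{"dz":-0.1813,"aperture":0.085},{"dz":-0.1813,"aperture":0.085}]'

```text
t: 17.05
eef_pos: [0.6176, -0.0915, 0.1666]
tool_rot: [0.707, 0.707, 0.002, 0.004]
ft_force: [0.4, -0.1, -0.3]
opening: 0.0851
grasp_force: 0.0
```

```bash
python3 -c "
from h import *
o=robot.get_obs();c=robot.capture('wrist');cv2.imwrite('pics/p2.png',c['color'][...,::-1])
go(.4375,.2412,.165,.21)"
```

```text
t 17.1 row [ 0.003  0.001 -0.21 ] [ 0.3323 -0.1787 -0.0022] n 7.0
```

View pics/p2.png

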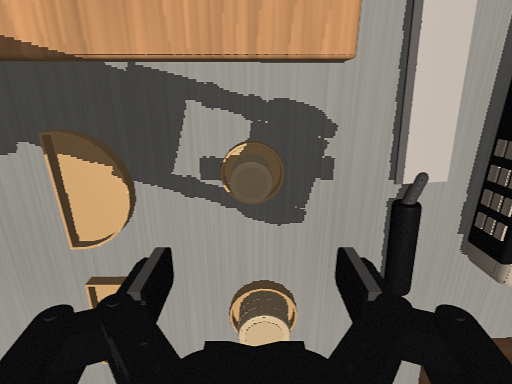

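In the tool's units: 0.3325 m / 0.8 = 0.4156, 0.315 m / 0.8 = 0.3938, -0.21 rad / 3.1416 = -0.0668.

advance --moves '[{"az":-0.0668,"dx":0.0688,"dy":-0.0363,"aperture":0.085},{"az":-0.0668,"dx":0.1375,"dy":-0.0738,"aperture":0.085},{"az":-0.0668,"dx":0.2063,"dy":-0.11,"aperture":0.085},{"az":-0.0668,"dx":0.275,"dy":-0.1463,"aperture":0.085},{"az":-0.0668,"dx":0.3438,"dy":-0.1838,"aperture":0.085},{"az":-0.0668,"dx":0.3938,"dy":-0.21,"aperture":0.085},{"az":-0.0668,"dx":0.4156,"dy":-0.2225,"aperture":0.085},{"az":-0.0668,"dx":0.4156,"dy":-0.2225,"aperture":0.085},{"az":-0.0668,"dx":0.4156,"dy":-0.2225,"aperture":0.085}]'

```text
t: 18.23
eef_pos: [0.4373, 0.2409, 0.1611]
tool_rot: [0.629, 0.777, -0.001, -0.0]
ft_force: [0.2, -0.2, -0.8]
opening: 0.085
grasp_force: 0.0
```

```bash
python3 wr.py log .4375 .2412 .21;python3 -c "
from h import *
go(.4375,.2412,.042,.21)"
```

```text
conf 0.92 [254. 185.] edge False (array([0.4361, 0.2412]), np.float64(0.218), np.float64(0.949))
t 18.325 row [-0.001  0.    -0.001] [ 0.0007 -0.      0.1195] n 2.0
```

In the tool's units: 0.12 m / 0.8 = 0.15, 0.115 m / 0.8 = 0.1438.

advance --moves '[{"dy":-0.0006,"dz":0.0625,"aperture":0.085},{"dy":-0.0006,"dz":0.1188,"aperture":0.085},{"dy":-0.0006,"dz":0.1438,"aperture":0.085},{"dy":-0.0006,"dz":0.15,"aperture":0.085},{"dy":-0.0006,"dz":0.15,"aperture":0.085},{"dy":-0.0006,"dz":0.15,"aperture":0.03},{"dy":-0.0006,"dz":0.15,"aperture":0.03},{"dy":-0.0006,"dz":0.15,"aperture":0.03},{"dy":-0.0006,"dz":0.15,"aperture":0.03},{"dy":-0.0006,"dz":0.15,"aperture":0.03},{"dy":-0.0006,"dz":0.15,"aperture":0.03}]'

```text
t: 19.7
eef_pos: [0.4375, 0.2416, 0.0431]
tool_rot: [0.629, 0.777, 0.001, 0.0]
ft_force: [-0.4, -0.9, 6.7]
opening: 0.0427
grasp_force: 62.2
```

```bash
python3 -c "
from h import *
go(.4375,.2412,.12,.21)
go(.4484,-.2935,.12,-.013)"
```

```text
t 19.7 row [ 0.002 -0.     0.   ] [-0.0004  0.0001 -0.0769] n 2.0
t 19.7 row [ 0.002 -0.     0.223] [-0.5256 -0.1008 -0.0773] n 9.0
```

In the tool's units: -0.5256 m / 0.8 = -0.657, -0.512 m / 0.8 = -0.64, 0.223 rad / 3.1416 = 0.071.

advance --moves '[{"dz":-0.0438,"aperture":0.03},{"dz":-0.0963,"aperture":0.03},{"az":0.07,"dx":-0.0725,"dy":-0.0138,"dz":-0.0963,"aperture":0.03},{"az":0.071,"dx":-0.1463,"dy":-0.0281,"dz":-0.0963,"aperture":0.03},{"az":0.071,"dx":-0.22,"dy":-0.0423,"dz":-0.0963,"aperture":0.03},{"az":0.071,"dx":-0.2938,"dy":-0.0563,"dz":-0.0963,"aperture":0.03},{"az":0.071,"dx":-0.3675,"dy":-0.0705,"dz":-0.0963,"aperture":0.03},{"az":0.071,"dx":-0.4413,"dy":-0.0846,"dz":-0.0963,"aperture":0.03},{"az":0.071,"dx":-0.515,"dy":-0.0988,"dz":-0.0963,"aperture":0.03},{"az":0.071,"dx":-0.5875,"dy":-0.1125,"dz":-0.0963,"aperture":0.03},{"az":0.071,"dx":-0.64,"dy":-0.1225,"dz":-0.0963,"aperture":0.03},{"az":0.071,"dx":-0.657,"dy":-0.126,"dz":-0.0963,"aperture":0.03}]'

```text
t: 21.2
eef_pos: [0.4476, -0.296, 0.1188]
tool_rot: [0.713, 0.702, -0.0, 0.0]
ft_force: [0.0, 1.2, -2.7]
opening: 0.0423
grasp_force: 62.0
```

```bash
python3 wr.py long_box .4484 -.2935 -.013;python3 -c "
from h import *
o=robot.get_obs();c=robot.capture('top')
for r in robot.cut_out('long_box','top')[:1]:
  import fit;print(fit.fit('long_box',[(c,r['pixels'],None)],[.448,-.2935,-.013]))
go(.4484,-.2935,.0161,-.013)"; ls -t pics|head -1
```

```text
conf 0.84 [255. 133.] edge False (array([ 0.4469, -0.2918]), np.float64(0.003), np.float64(0.341))
(array([ 0.4621, -0.2775]), np.float64(0.352), np.float64(0.262))
t 21.4 row [-0.001 -0.001  0.   ] [-0.0013  0.0008  0.1026] n 2.0
w_long_box_21.2.png
```

View pics/w_long_box_21.2.png

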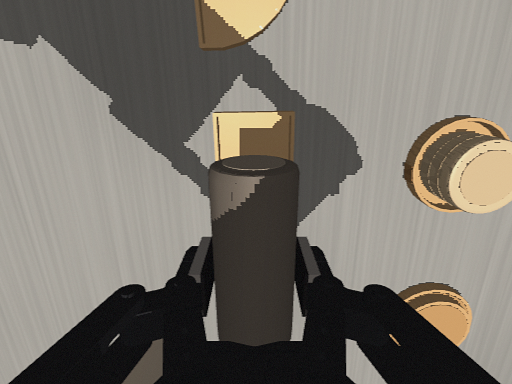

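```bash
python3 - <<'E'
from h import *
# rim corners/edges of the first top picture: fit tan blob of the long box
c=robot.capture("top");im=cv2.imread("pics/top0.png")
roi=im[195:232,352:412].astype(int);m=(roi[...,2]-roi[...,0]>35).astype(np.uint8)
M=np.zeros((384,512),np.uint8);M[195:232,352:412]=m
n,l,s,_=cv2.connectedComponentsWithStats(M);k=1+s[1:,4].argmax();print(s[k])
from fit import fit
mm=cv2.morphologyEx((l==k).astype(np.uint8),cv2.MORPH_CLOSE,np.ones((5,5)))
print(fit('long_box',[(c,mm>0,None)],[.4484,-.2935,-.013]))
E
```

```text
[361 200  43  25 953]
(array([ 0.4485, -0.2937]), np.float64(-0.029), np.float64(0.967))
```

In the tool's units: 0.103 m / 0.8 = 0.1288, 0.1025 m / 0.8 = 0.1281, 0.007 rad / 3.1416 = 0.0022.

advance --moves '[{"az":0.0022,"dx":-0.0006,"dy":0.001,"dz":0.05,"aperture":0.03},{"az":0.0022,"dx":-0.0006,"dy":0.001,"dz":0.0875,"aperture":0.03},{"az":0.0022,"dx":-0.0006,"dy":0.001,"dz":0.11,"aperture":0.03},{"az":0.0022,"dx":-0.0006,"dy":0.001,"dz":0.1188,"aperture":0.03},{"az":0.0022,"dx":-0.0006,"dy":0.001,"dz":0.1238,"aperture":0.03},{"az":0.0022,"dx":-0.0006,"dy":0.001,"dz":0.1256,"aperture":0.03},{"az":0.0022,"dx":-0.0006,"dy":0.001,"dz":0.1269,"aperture":0.03},{"az":0.0022,"dx":-0.0006,"dy":0.001,"dz":0.1275,"aperture":0.03},{"az":0.0022,"dx":-0.0006,"dy":0.001,"dz":0.1281,"aperture":0.03},{"az":0.0022,"dx":-0.0006,"dy":0.001,"dz":0.1288,"aperture":0.03},{"az":0.0022,"dx":-0.0006,"dy":0.001,"dz":0.1288,"aperture":0.03}]'

```text
t: 22.82
eef_pos: [0.4488, -0.2942, 0.0161]
tool_rot: [0.714, 0.7, 0.0, 0.0]
ft_force: [-0.1, 0.4, -0.6]
opening: 0.0431
grasp_force: 62.1
```

In the tool's units: 0.001 m / 0.8 = 0.0013, 0.0005 m / 0.8 = 0.0006.

advance --moves '[{"dz":0.0006,"aperture":0.03},{"dz":0.0013,"aperture":0.03},{"dz":0.0013,"aperture":0.03}]'

```text
t: 23.2
eef_pos: [0.4488, -0.2942, 0.016]
tool_rot: [0.714, 0.7, 0.0, 0.0]
ft_force: [-2.7, 0.7, 10.0]
opening: 0.0429
grasp_force: 63.5
```

In the tool's units: -0.145 m / 0.8 = -0.1813, -0.09 m / 0.8 = -0.1125.

advance --moves '[{"aperture":0.06},{"aperture":0.085},{"aperture":0.085},{"aperture":0.085},{"dz":-0.0375,"aperture":0.085},{"dz":-0.1125,"aperture":0.085},{"dz":-0.1813,"aperture":0.085},{"dz":-0.1813,"aperture":0.085}]'

```text
t: 24.2
eef_pos: [0.4507, -0.2958, 0.1645]
tool_rot: [0.714, 0.7, 0.0, 0.005]
ft_force: [-0.4, 0.3, -0.0]
opening: 0.085
grasp_force: 0.0
```

```bash
python3 -c "
from h import *
o=robot.get_obs();c=robot.capture('wrist');cv2.imwrite('pics/p3.png',c['color'][...,::-1])
go(.4645,.3995,.165,-.31)"
```

```text
t 24.25 row [0.004 0.002 0.29 ] [ 0.6944  0.0012 -0.0051] n 12.0
```

View pics/p3.png

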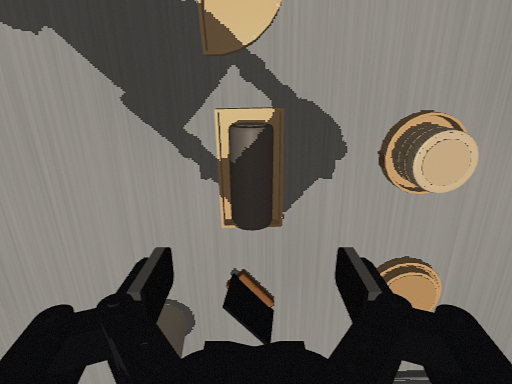

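```bash
python3 - <<'E'
import fit
from h import *
fit.M['log']=(fit.logm,.003,0)
o=robot.get_obs();c=robot.capture('wrist')
for k,g in(('log',[.449,-.294,-.02]),('long_box',[.4484,-.2935,-.02])):
    for r in robot.cut_out(k,'wrist')[:1]: print(k,r['conf'],fit.fit(k,[(c,r['pixels'],o)],g))
go(.4645,.3995,.165,-.31)
E
```

```text
log 0.87 (array([ 0.4473, -0.2939]), np.float64(-0.01), np.float64(0.961))
long_box 0.8 (array([ 0.4466, -0.2919]), np.float64(-0.004), np.float64(0.402))
t 24.4 row [-0.003 -0.002  0.29 ] [ 0.6932  0.0026 -0.0052] n 12.0
```

Log well placed. On to the half-moon.

In the tool's units: 0.693 m / 0.8 = 0.8663, 0.66 m / 0.8 = 0.825, 0.29 rad / 3.1416 = 0.0923.

advance --moves '[{"az":0.0923,"dx":0.075,"dy":0.0003,"aperture":0.085},{"az":0.0923,"dx":0.15,"dy":0.0005,"aperture":0.085},{"az":0.0923,"dx":0.225,"dy":0.0008,"aperture":0.085},{"az":0.0923,"dx":0.3,"dy":0.0013,"aperture":0.085},{"az":0.0923,"dx":0.375,"dy":0.0013,"aperture":0.085},{"az":0.0923,"dx":0.45,"dy":0.0013,"aperture":0.085},{"az":0.0923,"dx":0.525,"dy":0.0013,"aperture":0.085},{"az":0.0923,"dx":0.6,"dy":0.0013,"aperture":0.085},{"az":0.0923,"dx":0.675,"dy":0.0025,"aperture":0.085},{"az":0.0923,"dx":0.75,"dy":0.0025,"aperture":0.085},{"az":0.0923,"dx":0.825,"dy":0.0025,"aperture":0.085},{"az":0.0923,"dx":0.8663,"dy":0.0025,"aperture":0.085}]'

```text
t: 25.9
eef_pos: [0.4633, 0.4011, 0.1577]
tool_rot: [0.807, 0.59, -0.002, -0.0]
ft_force: [0.2, 0.2, -0.0]
opening: 0.0848
grasp_force: 0.0
```

advance --moves '[{"aperture":0.085},{"aperture":0.085}]'

```text
t: 26.15
eef_pos: [0.4641, 0.3976, 0.1585]
tool_rot: [0.808, 0.589, -0.002, 0.0]
ft_force: [0.2, 0.1, -0.2]
opening: 0.085
grasp_force: 0.0
```

```bash
python3 wr.py half_moon .4645 .3995 -.31;python3 -c "
from h import *
go(.4645,.3995,.041,-.31)"; ls -t pics|head -1
```

```text
conf 0.89 [246. 186.] edge False (array([0.4634, 0.3999]), np.float64(-0.312), np.float64(0.98))
t 26.25 row [-0.001  0.001 -0.001] [ 0.0022 -0.0007  0.1184] n 2.0
w_half_moon_26.1.png
```

In the tool's units: 0.1175 m / 0.8 = 0.1469, 0.0022 m / 0.8 = 0.0028.

advance --moves '[{"dx":0.0028,"dy":-0.0019,"dz":0.0625,"aperture":0.085},{"dx":0.0028,"dy":-0.0019,"dz":0.1188,"aperture":0.085},{"dx":0.0028,"dy":-0.0019,"dz":0.14,"aperture":0.085},{"dx":0.0028,"dy":-0.0019,"dz":0.1469,"aperture":0.085},{"dx":0.0028,"dy":-0.0019,"dz":0.1469,"aperture":0.085},{"dx":0.0028,"dy":-0.0019,"dz":0.1469,"aperture":0.04},{"dx":0.0028,"dy":-0.0019,"dz":0.1469,"aperture":0.04},{"dx":0.0028,"dy":-0.0019,"dz":0.1469,"aperture":0.04},{"dx":0.0028,"dy":-0.0019,"dz":0.1469,"aperture":0.04},{"dx":0.0028,"dy":-0.0019,"dz":0.1469,"aperture":0.04},{"dx":0.0028,"dy":-0.0019,"dz":0.1469,"aperture":0.04}]'

```text
t: 27.62
eef_pos: [0.4645, 0.4019, 0.0442]
tool_rot: [0.808, 0.59, 0.001, 0.0]
ft_force: [-1.0, -0.1, 5.4]
opening: 0.0539
grasp_force: 64.0
```

```bash
python3 -c "
from h import *
go(.4637,.3998,.125,-.31)
go(.4447,-.112,.125,.03)"
```

```text
t 27.625 row [ 0.002 -0.002  0.   ] [-0.002   0.     -0.0808] n 2.0
t 27.625 row [ 0.002 -0.002 -0.34 ] [-0.4952  0.138  -0.0817] n 9.0
```

In the tool's units: -0.4935 m / 0.8 = -0.6169, -0.485 m / 0.8 = -0.6063, -0.34 rad / 3.1416 = -0.1082.

advance --moves '[{"dz":-0.0438,"aperture":0.04},{"dz":-0.1,"aperture":0.04},{"az":-0.0477,"dx":-0.07,"dy":0.0195,"dz":-0.1,"aperture":0.04},{"az":-0.0955,"dx":-0.1413,"dy":0.0394,"dz":-0.1,"aperture":0.04},{"az":-0.1082,"dx":-0.2125,"dy":0.0593,"dz":-0.1,"aperture":0.04},{"az":-0.1082,"dx":-0.285,"dy":0.0794,"dz":-0.1,"aperture":0.04},{"az":-0.1082,"dx":-0.3575,"dy":0.1,"dz":-0.1,"aperture":0.04},{"az":-0.1082,"dx":-0.43,"dy":0.12,"dz":-0.1,"aperture":0.04},{"az":-0.1082,"dx":-0.5,"dy":0.1394,"dz":-0.1,"aperture":0.04},{"az":-0.1082,"dx":-0.5625,"dy":0.1569,"dz":-0.1,"aperture":0.04},{"az":-0.1082,"dx":-0.6063,"dy":0.1688,"dz":-0.1,"aperture":0.04},{"az":-0.1082,"dx":-0.6169,"dy":0.1725,"dz":-0.1,"aperture":0.04}]'

```text
t: 29.12
eef_pos: [0.4446, -0.1128, 0.1228]
tool_rot: [0.697, 0.717, 0.0, 0.0]
ft_force: [0.1, -0.3, -2.3]
opening: 0.0531
grasp_force: 64.1
```

advance --moves '[{"aperture":0.04},{"aperture":0.04}]'

```text
t: 29.38
eef_pos: [0.4446, -0.1097, 0.1225]
tool_rot: [0.696, 0.718, 0.0, -0.0]
ft_force: [-0.9, 0.6, -2.9]
opening: 0.054
grasp_force: 64.1
```

```bash
python3 -c "
from h import *
o=robot.get_obs();c=robot.capture('wrist');cv2.imwrite('pics/p4.png',c['color'][...,::-1])
go(.4447,-.110,.0172,.03)"
```

```text
t 29.425 row [-0.    -0.     0.002] [-0.0004  0.      0.1053] n 2.0
```

View pics/p4.png

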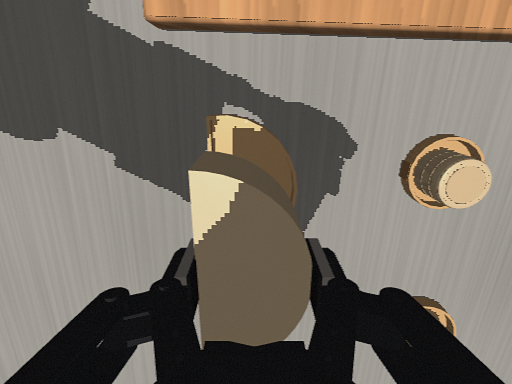

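```bash
python3 - <<'E'
import fit
from h import *
o=robot.get_obs();c=robot.capture('wrist');z0=o['eef_pos'][2]-.0142
P=fit.M['half_moon'][0]
img=c['color'].copy()
for r in robot.cut_out('half_moon','wrist')[:1]:
    m=r['pixels'];img[m]=img[m]//2+[0,120,0]
    ys=[175,190,210,230,240];xs=[np.flatnonzero(m[y])[0] for y in ys];print(r['conf'],xs)
# top-face cut edge seen in picture
w=ray(c,[[189,171],[194.5,243]],z0+.042,o);d=w[0]-w[1];print(w,"edge yaw",np.arctan2(-d[0],d[1]))
def draw(yaw,z,off,col,Q):
    W=Q@Ro.from_euler('z',yaw).as_matrix().T+[off[0],off[1],z]
    for L in (W[:30],W[30:60]):
        cv2.polylines(img,[np.int32(proj(c,L,o)*1)],True,col,1)
e=o['eef_pos'];draw(.03,z0,(e[0],e[1]-.002),(255,0,0),P)
draw(.03,0,(.4447,-.1122),(0,0,255),fit.D(.064,.016))
cv2.imwrite('pics/p5.png',img[...,::-1])
E
```

```text
0.77 [np.int64(188), np.int64(188), np.int64(190), np.int64(192), np.int64(193)]
[[ 0.41562998 -0.05734214  0.15028001]
 [ 0.41672155 -0.09044748  0.15028001]] edge yaw 0.03296075773386859
```

View pics/p5.png

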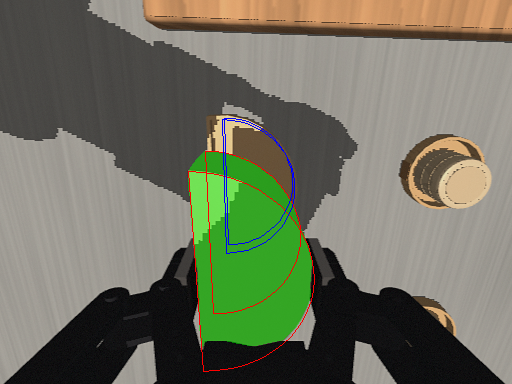

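In the tool's units: 0.106 m / 0.8 = 0.1325, 0.1055 m / 0.8 = 0.1319.

advance --moves '[{"dz":0.05,"aperture":0.04},{"dz":0.0938,"aperture":0.04},{"dz":0.115,"aperture":0.04},{"dz":0.1238,"aperture":0.04},{"dz":0.1275,"aperture":0.04},{"dz":0.1288,"aperture":0.04},{"dz":0.13,"aperture":0.04},{"dz":0.1306,"aperture":0.04},{"dz":0.1313,"aperture":0.04},{"dz":0.1319,"aperture":0.04},{"dz":0.1325,"aperture":0.04},{"dz":0.1325,"aperture":0.04}]'

```text
t: 31.02
eef_pos: [0.4448, -0.1109, 0.0172]
tool_rot: [0.696, 0.718, 0.0, 0.0]
ft_force: [-2.5, 0.1, 7.4]
opening: 0.054
grasp_force: 65.6
```

advance --moves '[{"aperture":0.07},{"aperture":0.085},{"aperture":0.085},{"aperture":0.085},{"dz":-0.0375,"aperture":0.085},{"dz":-0.1125,"aperture":0.085},{"dz":-0.1875,"aperture":0.085},{"dx":0.075,"dz":-0.2125,"aperture":0.085},{"dx":0.15,"dz":-0.2125,"aperture":0.085},{"dx":0.225,"dz":-0.2125,"aperture":0.085},{"dx":0.275,"dz":-0.2125,"aperture":0.085},{"dx":0.275,"dz":-0.2125,"aperture":0.085}]'

```text
t: 32.52
eef_pos: [0.4376, 0.1113, 0.1865]
tool_rot: [0.695, 0.719, 0.0, -0.0]
ft_force: [-0.7, -0.1, -0.5]
opening: 0.0852
grasp_force: 0.0
```

```bash
python3 - <<'E'
from h import *
a=robot.capture('top')['color'];c=robot.capture('scene');b=c['color']
a=cv2.resize(a[120:260,110:430],(800,350),interpolation=2);b=cv2.resize(b[150:260,80:320],(545,250),interpolation=2)
f=np.zeros((600,800,3),np.uint8);f[:350]=a;f[350:,:545]=b
cv2.imwrite('pics/fin.png',f[...,::-1])
import fit
for k,z,g in(('large_drum',.003,[.63,-.278]),('small_drum',.003,[.615,-.091]),('log',.003,[.448,-.294,-.02]),('half_moon',.003,[.4447,-.112,.03]),('honey_jar',.03,[.621,.127])):
    P,_,y=fit.M[k];fit.M[k]=(P,z,y)
    for r in robot.cut_out(k,'scene')[:1]: print(k,r['conf'],fit.fit(k,[(c,r['pixels'],None)],g))
E
```

```text
large_drum 0.87 (array([ 0.6292, -0.2786]), None, np.float64(0.927))
small_drum 0.6 (array([ 0.6149, -0.0912]), None, np.float64(0.88))
log 0.74 (array([ 0.4499, -0.2941]), np.float64(-0.044), np.float64(0.93))
half_moon 0.63 (array([ 0.4451, -0.1136]), np.float64(0.026), np.float64(0.966))
honey_jar 0.79 (array([0.6224, 0.1269]), None, np.float64(0.882))
```

View pics/fin.png

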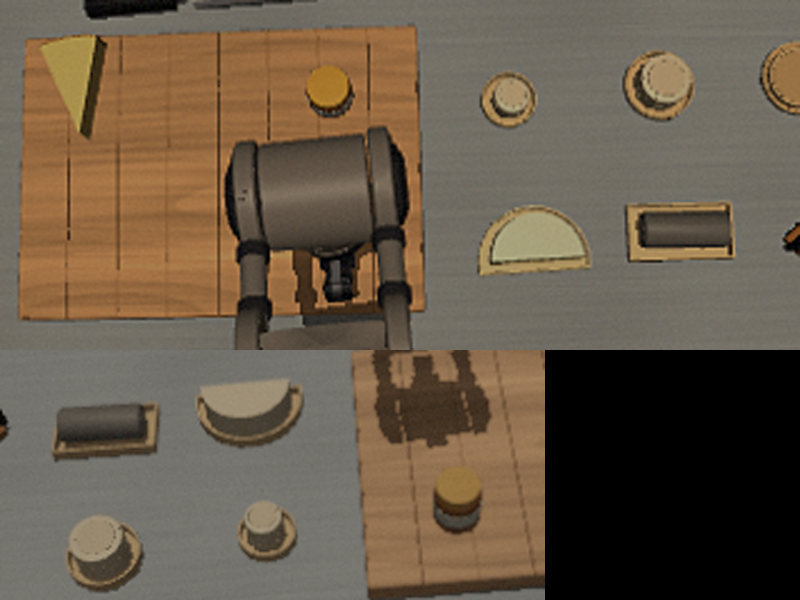

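All four cheeses sit inside their boxes, and the jar and wedge have not moved.

```bash
python3 -c "
from station import robot
print(robot.job_done())"
```

```text
the job is handed in; nothing more can be done
None
```

All four cheeses were set down gently in their matching boxes, the honey jar and the wedge were left where they stood, and the job was handed in at about 33 s of the 96 s allowed.

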